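Unlock the roll-length gauge and hold its sprung stop at the clip

ROBOT

A 6-joint arm with a two-finger parallel gripper is mounted at the origin on the work surface. World frame = base frame: x ahead of the robot, y to its left, z up, the work surface at z = 0. Lengths are in m, angles in rad, forces in N, time in s.
With the tool pointing down it reaches from about 0.35 to 0.85 m from the base axis. Payload 8.1 kg.
Tool frame: the origin (TCP) lies midway between the tips of the shut fingers; the grasp point (between the pads) lies 19 mm behind it; z points along the fingers, y is the line along which they close (so a half turn about z gives the same grasp; the last joint's range is limited). The gripper opens to 93 mm and grips with 3 to 60 N. Pads are 15 mm wide; open, the fingers measure 128 mm over their backs; the gripper's body (75 mm by 188 mm) begins 65 mm behind the grasp point.
Start: joints at [1.094, 0.13, 1.488, -0, 1.523, -0.085], TCP at [0.229, 0.555, 0.219] pointing down, gripper open.
Joint ranges: [-2.96, 2.96], [-0.89, 2.26], [0.02, 2.5], [-1.34, 4.48], [0, 2.73], [-2.66, 2.66]. Speed limits (rad/s): [2.39, 2.39, 2.79, 3.14, 3.14, 3.14].

INTERFACE

Orientations are given as a unit quaternion [w, x, y, z].
In Python, from rig import ctrl gives the robot as it stands. The module is installed in compiled form; this text tells all that it offers.
- The arm moves only by the tool step_arm, never from a script. Its arguments are lists of equal length, an entry for each row: "angular": the turn, a rotation vector about the tool's x, y, z in degrees, a list of three; "travel": the shift along the tool's x, y, z in mm, a list of three; "claw": the opening, from 0 (shut) to 1 (fully open). In form: {"angular": [[ax, ay, az], ...], "travel": [[x, y, z], ...], "claw": [claw, ...]}. A call has 1 to 20 rows; each row shifts and turns the commanded pose from where the row before left it, along the tool's axes as they then stand; what a row does not reach is not made up. A row lasts 1/10 s, in which the tool goes at most 50 mm and 8.59 degrees, less where a joint would pass 70% of its speed; a pose out of reach is approached as far as the arm can. A call with a gripper value outside its range is refused whole. The fingers move at their own pace and stop on an object; "grip_force" is the grip in N (left out, the last holds). Time passes only in rows, so rows that do not move let the fingers close. It gives the time, the measured TCP pose, the force, the opening and the grip force at its end, in the units of the state.
- ctrl.read_state(): the state, without advancing time (a new reading comes with each control period).
- ctrl.camera(name): name is "scene" or "top" or "wrist"; returns (picture, depth): 400x640x3 uint8, red, green, blue; 400x640 float32, m along the optical axis (not along the pixel's ray), 0 where there is no reading.
- ctrl.camera_info(name): a dict with "intrinsics" (3x3 intrinsics, pixels), "rvec" (rotation vector, rad) and "tvec" (3), from world to camera coordinates, as OpenCV has them. Camera axes: x right, y down, z forward; pixel columns grow to the right and rows downward; lengths in m; the calibration is good to about 2 mm. A picture is of the moment at which its call begins: read the wrist's pose just before it. camera_info takes no time and is no camera call; for the wrist camera it gives the pose at the moment of the call.
- ctrl.hand_in(): hands the job in; it is judged then, once.
The state is a dict: "clock": time; "joint_positions": joint angles; "qvel": joint speeds; "effort": joint torques, N m; "position": TCP position; "orientation": TCP orientation; "force": force on the tool from outside, world axes, zero at the start; "ft_torque": the same for the moment, N m; "width": opening from 0.0 (shut) to 1.0 (fully open); "finger_force": force on a finger pad.
Only numpy, scipy, OpenCV 4.12 (cv2) and the standard library are available. Lean on these libraries where they do the work, as an engineer would, in place of code of your own. Each camera call takes 0.05 s, during which the arm holds its last target. There are 200 camera calls.

TASK

The cook is about to trim sushi rolls: pull the red locking plug up out of its socket in the blue roll-length gauge and put it in the white rectangular dish. Then pull the orange stop out against its spring until its red pointer is level with the yellow clip on the scale, and finish while still holding it there with the gripper. Leave the clip where it is set and do not disturb the other things on the table.

Things in the scene. Friction and masses are not known exactly. Their poses are not given: they have to be found in the camera images.
- gauge: Roll-length gauge, fixed to the table: white base plate 320 x 110 x 10 mm, a blue housing 90 x 70 mm (top 70 mm above the table) at its -x end, a sleeve 20 mm thick from the housing to 15 mm short of the origin, a scale along its +y edge. Origin: centre of the base's underside. Its x axis runs along the rod, the way the stop is pulled out; z up.
- socket (a point): Mouth of the plug's socket, mid housing top, 70 mm above the table; axes as the gauge's. Two sprung balls in it snap into a groove of the plug's pin: it takes about 6 to 15 N straight up to free the plug, within the first 12 mm, and the pin is clear after 37 mm. While the plug is in, the rod is locked.
- plug_grip (a point): Centre of the red plug's upright grip: 14 mm along its x, 30 mm along its y, 30 mm high (15 mm above and below this point), above a flange 26 x 30 x 4 mm. The lower end of the plug's pin is 55.4 mm below this point. The plug starts fully home, flange on the housing, turned up to 0.4 rad either way from the gauge's axes.
- plug: The whole red plug (loose, 40 to 85 g); origin at the centre of its flange's underside, 19 mm below the grip's centre; z along the plug towards the grip. A steel pin 13 mm thick reaches 36.4 mm below the origin.
- dish: White rectangular dish, loose, 150 (x) x 130 (y) x 35 mm high, walls and floor 5 mm thick, open on top; origin at the centre of its underside. It stands either to the left or to the right of the gauge.
- stop_grip (a point): Grip point of the orange stop, an upright plate at the rod's outer end: 12 mm thick along the gauge's x, 50 mm wide along y, 16 to 95 mm above the table. The point is mid-thickness and mid-width, 72 mm above the table. Axes as the gauge's. The rod (12 mm thick, axis 40 mm above the table) runs from it to -x into the sleeve, whose end is 45 mm from the plate at the start.
- stop: The sliding rod with its stop plate and pointer; it only slides along the gauge's x, 0 (the start, fully in) to 115 mm. An inner spring draws it back in: 3 N when in, growing by 0.6 N per 10 mm (about 9 N at 105 mm). Origin: that of the gauge while the rod is in; it moves with the rod.
- stop_pointer (a point): Tip of the red pointer, 4 mm thick, that stands out from the low part of the stop plate in the +y direction to the scale, in the middle of the plate's thickness; 19 mm above the table. Axes as the gauge's.
- clip_mark (a point): The yellow clip's face towards the pointer, mid-length: where the pointer must come to along the gauge's x (55 to 105 mm from where it starts). The clip is 14 x 18 x 16 mm, top 26 mm above the table with a black line across its middle; it slides on the scale if pushed with more than 3 N. Axes as the gauge's.
- steel_bowl: Empty metal bowl, 140 mm wide, 55 mm high, on the side of the gauge where the dish is not; leave alone.
- jar: Glass jar with a red lid, 86 mm thick, 150 mm high; leave alone.
- cup_a: Clear plastic cup, 70 mm wide, 85 mm high; leave alone.
- cup_b: Second clear cup, the same; leave alone.
- sauce_bowl: Small black bowl, 100 mm wide, 40 mm high; leave alone.
- paddle: Rice paddle lying flat on the white plate beyond the gauge; leave alone.
- lemon: Lemon standing on the green cutting board, 56 mm thick; leave alone.

How it is judged:
By the outcome, as a careful person would: the job done as asked, in the order asked, and still so for the second after the job is handed in, while the arm keeps its last pose, push and grip.
It also fails if it takes over 64 s, if anything falls off the work surface, if the arm or the gripper's body presses on something with over 40 N, if the wrist force passes 120 N, or if a joint passes its speed limit or range.

## Working session

There is one attempt and no reset: what is moved stays moved. The work goes in short steps, Python scripts to look and compute and a tool call to move; the robot and the scene stay as the last step left them, time stands still between calls to the robot, and variables do not carry over. Pictures are saved under pics/ and viewed, at most 10 in all, crops included, and the job is handed in when it is done.

Besides the shell and the picture viewer there is one more tool, called after ">>>" as name(argument=value, ...) on one line, values as JSON. step_arm: Moves the arm, as the interface text tells. Its arguments: {"type":"object","properties":{"angular":{"type":"array","items":{"type":"array","items":{"type":"number"}}},"travel":{"type":"array","items":{"type":"array","items":{"type":"number"}}},"claw":{"type":"array","items":{"type":"number"}},"grip_force":{"type":"number"}},"required":["angular","travel","claw"]}

```bash
mkdir -p pics
cat > h.py <<'E'
import numpy as np, cv2
from rig import ctrl
def cap(name):
    i=ctrl.camera_info(name); p,d=ctrl.camera(name)
    K=np.array(i["intrinsics"],float);R=cv2.Rodrigues(np.array(i["rvec"],float))[0];t=np.array(i["tvec"],float).ravel()
    return p,d,K,R,t
def world(d,K,R,t):
    v,u=np.mgrid[:400,:640]
    c=np.stack([(u-K[0,2])/K[0,0]*d,(v-K[1,2])/K[1,1]*d,d],-1)
    return (c-t)@R
def ray(uv,z,K,R,t):
    uv=np.atleast_2d(uv).astype(float)
    c=np.c_[(uv[:,0]-K[0,2])/K[0,0],(uv[:,1]-K[1,2])/K[1,1],np.ones(len(uv))]
    dw=c@R; o=-R.T@t
    return o+dw*((z-o[2])/dw[:,2])[:,None]
E
python3 - <<'E'
from h import *
print(ctrl.read_state())
for n in("scene","top"):
    p,d,K,R,t=cap(n); cv2.imwrite(f"pics/{n}0.png",p[...,::-1]); np.savez(f"{n}0.npz",p=p,d=d,K=K,R=R,t=t); print(n,K[0,0],-R.T@t,R)
E
```

```text
{'clock': 0.0, 'joint_positions': array([ 1.09355696e+00,  1.30176209e-01,  1.48774952e+00, -3.00116476e-05,
        1.52265244e+00, -8.53765106e-02]), 'qvel': array([-0.00051594, -0.00048558, -0.00172809,  0.00226184, -0.00171823,
        0.00110332]), 'effort': array([ 2.08660075e-01, -5.29892349e+01, -4.63266027e+01,  1.29781547e-01,
        3.67476046e-01, -1.80264073e-02]), 'position': array([0.22929153, 0.55485452, 0.21901689]), 'orientation': array([1.55215815e-04, 1.94679502e-01, 9.80866777e-01, 4.83141112e-04]), 'force': array([ 0.32484844, -0.08869745,  0.4438668 ]), 'ft_torque': array([-0.03709992,  0.02118093, -0.00225708]), 'finger_force': 2.2776743314170744, 'width': 0.9982270494779245}
scene 489.75242370378345 [1.48353634 0.56534786 0.80054985] [[-0.47512587  0.87991379  0.00266886]
 [ 0.48327344  0.26348478 -0.83487877]
 [-0.73532455 -0.39538272 -0.5504274 ]]
top 460.7772459159288 [0.2964658  0.06189317 1.35549982] [[-0.00933288 -0.99982117  0.01644782]
 [-0.98312456  0.00616928 -0.18283337]
 [ 0.18269921 -0.01787662 -0.98300632]]
```

View pics/top0.png

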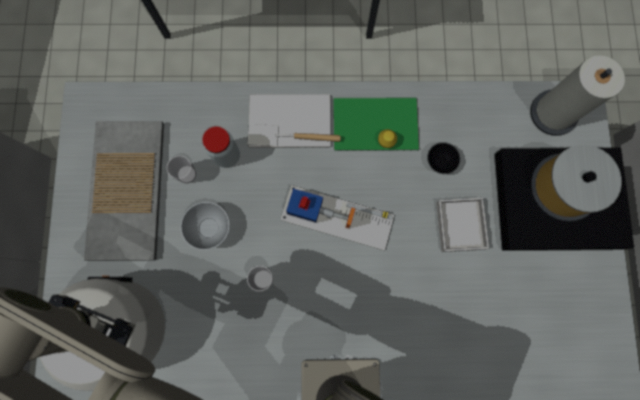

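View pics/scene0.png

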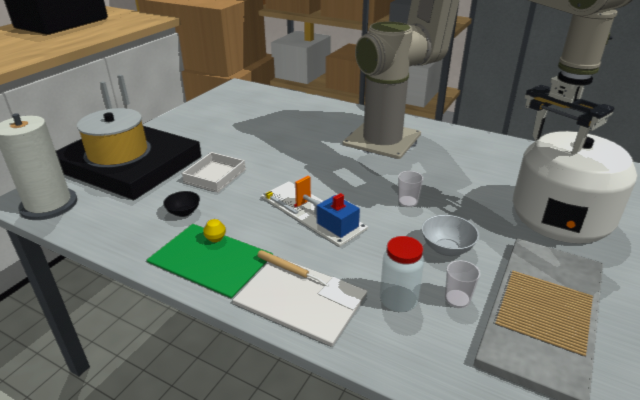

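The top view shows the gauge, with the housing at (303,203), the orange stop at (350,217), the clip at (386,215) and its x axis to the right. The dish is at (464,223). The scene view shows the same layout, with the plug at (338,202) and the clip at (268,194).

Run:
```python
from h import *
for n,roi in(("top",(180,260,270,400)),("scene",(165,250,250,375))):
    f=np.load(n+"0.npz");p,d,K,R,t=[f[k] for k in"pdKRt"]
    W=world(d,K,R,t); hsv=cv2.cvtColor(p,cv2.COLOR_RGB2HSV).astype(int); H,S,V=[hsv[...,i] for i in range(3)]
    m0=np.zeros(H.shape,bool); m0[roi[0]:roi[1],roi[2]:roi[3]]=1
    ms=dict(blue=(H>100)&(H<130)&(S>120)&m0, red=((H<5)|(H>174))&(S>150)&m0, orange=(H>=6)&(H<18)&(S>150)&m0, yellow=(H>=20)&(H<35)&(S>130)&m0)
    for k,m in ms.items():
        v,u=np.nonzero(m)
        if len(u)==0: print(n,k,0);continue
        w=W[m]; z=w[:,2]; top=w[z>np.percentile(z,90)-.006]
        r=cv2.minAreaRect((top[:,:2]*1000).astype(np.float32))
        print(n,k,len(u),"px",u.min(),u.max(),v.min(),v.max(),"z",np.percentile(z,[2,50,98]).round(4),"top mean",top.mean(0).round(4),"rect",np.round(r[0],1),np.round(r[1],1),round(r[2],1))
    if n=="top":
        m=np.zeros(H.shape,bool);m[180:260,430:500]=1
        m&=(W[...,2]>.028)&(W[...,2]<.045); w=W[m]; print("dish",len(w),w.mean(0),cv2.minAreaRect((w[:,:2]*1000).astype(np.float32)))
        m=m0&(W[...,2]>.006)&(W[...,2]<.016); w=W[m]; print("base",len(w),cv2.minAreaRect((w[:,:2]*1000).astype(np.float32)))
    y0,y1,x0,x1=roi
    cv2.imwrite(f"pics/{n}c.png",cv2.resize(p[y0:y1,x0:x1,::-1],None,fx=6 if n=="scene" else 6,fy=6,interpolation=cv2.INTER_CUBIC))
```

```text
top blue 618 px 287 321 189 220 z [0.0498 0.0703 0.0757] top mean [0.538  0.0951 0.0742] rect [440.2 101.6] [ 94.9 282.7] 86.9
top red 69 px 300 308 197 207 z [0.0692 0.1028 0.1099] top mean [0.533  0.0961 0.1391] rect [424.3  85.5] [259.4  18.7] 6.3
top orange 54 px 347 353 209 226 z [0.0612 0.0947 0.1002] top mean [ 0.5007 -0.0326  0.096 ] rect [499.9 -32.1] [ 8.6 44.3] 74.7
top yellow 16 px 383 386 212 216 z [0.0228 0.0282 0.0313] top mean [ 0.5157 -0.1375  0.0284] rect [ 515.6 -137.7] [9.4 9. ] 2.1
dish 415 [ 0.4875893  -0.36986966  0.03517727] ((512.5692138671875, -392.2508544921875), (202.49009704589844, 187.9626007080078), 2.0802626609802246)
base 2707 ((506.8845520019531, 8.048599243164062), (385.3574523925781, 236.73731994628906), 89.79106140136719)
scene blue 1088 px 317 358 197 236 z [0.016  0.0572 0.0741] top mean [0.5663 0.1103 0.0815] rect [981.8 344.1] [1091.4  106.4] 29.4
scene red 152 px 295 344 193 209 z [0.0242 0.09   0.1068] top mean [0.5816 0.1184 0.1309] rect [1008.8  324.1] [1064.8   23. ] 25.7
scene orange 325 px 296 310 176 205 z [0.0217 0.0661 0.0978] top mean [ 0.5228 -0.0194  0.1076] rect [989.7 254.6] [1166.4   35.7] 30.4
scene yellow 35 px 266 272 191 198 z [0.0147 0.025  0.0311] top mean [ 0.5219 -0.1353  0.027 ] rect [ 524.1 -134.7] [20.9 15. ] 16.2
```

View pics/topc.png

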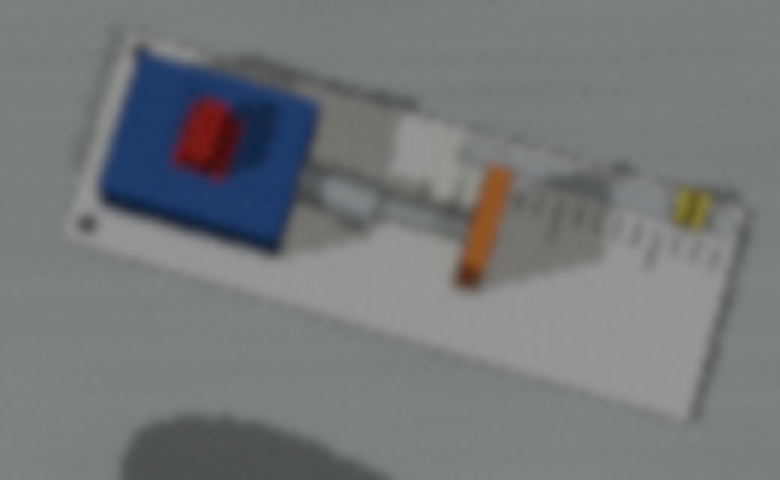

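The crop shows the base plate corners at about (128,33), (745,205), (695,418) and (68,235). The plug, stop and clip are clear. I'll get the coarse gauge pose next, then go above it with the wrist camera.

Run:
```python
from h import *
f=np.load("top0.npz");p,d,K,R,t=[f[k] for k in"pdKRt"]
c=np.array([(128,33),(745,205),(695,418),(68,235)])/6.+(270-.4,180-.4)
w=ray(c,.01,K,R,t)[:,:2]; print(w.round(4)); ctr=w.mean(0)
a=(w[1]-w[0])+(w[2]-w[3]); print("centre",ctr,"yaw deg",np.degrees(np.arctan2(a[1],a[0])),[np.linalg.norm(w[i]-w[i-1]) for i in range(4)])
# dish
hsv=cv2.cvtColor(p,cv2.COLOR_RGB2HSV); g=p[190:260,425:500].min(2)
print(np.percentile(g,[5,50,95])); 
m=np.zeros(d.shape,np.uint8); m[190:260,425:500]=(g>150)*255
cs=max(cv2.findContours(m,0,2)[0],key=cv2.contourArea); r=cv2.minAreaRect(cs); b=cv2.boxPoints(r); print(r); wd=ray(b,.03,K,R,t)[:,:2]; print("dish",wd.mean(0),wd.round(3))
pl=ray([[ (205)/6+270,(125)/6+180]],.119,K,R,t); print("plug",pl)
T=cv2.Rodrigues(np.array([0,0,0.]))[0]
from scipy.spatial.transform import Rotation as Ro
s=ctrl.read_state(); q=s["orientation"]; Rt=Ro.from_quat([*q[1:],q[0]]).as_matrix(); print(Rt.round(3)); print("travel to (.50,.06,.30):",Rt.T@(np.array([.50,.06,.30])-s["position"]))
```

```text
[[ 0.6095  0.1373]
 [ 0.5206 -0.168 ]
 [ 0.4155 -0.1396]
 [ 0.5078  0.1663]]
centre [ 0.51336181 -0.00099376] yaw deg -106.52131409336701 [np.float64(0.10578152803894476), np.float64(0.3179406804897893), np.float64(0.10885361344940712), np.float64(0.31961247964665274)]
[ 87. 121. 149.]
((465.0, 213.0), (0.0, 0.0), 0.0)
dish [ 0.51815845 -0.37407881] [[ 0.518 -0.374]
 [ 0.518 -0.374]
 [ 0.518 -0.374]
 [ 0.518 -0.374]]
plug [[0.53987519 0.09486879 0.119     ]]
[[-0.924  0.382  0.   ]
 [ 0.382  0.924  0.001]
 [-0.     0.001 -1.   ]]
travel to (.50,.06,.30): [-0.4391764  -0.35387237 -0.08131353]
```

>>> step_arm(angular=[[0, 0, 0], [0, 0, 0], [0, 0, 0], [0, 0, 0], [0, 0, 0], [0, 0, 0], [0, 0, 0], [0, 0, 0], [0, 0, 0], [0, 0, 0], [0, 0, 0], [0, 0, -2], [0, 0, -2], [0, 0, -2], [0, 0, 0], [0, 0, 0], [0, 0, 0], [0, 0, 0]], travel=[[0, 0, -40], [0, 0, -41], [-31.4, -25.3, 0], [-31.4, -25.3, 0], [-31.4, -25.3, 0], [-31.4, -25.3, 0], [-31.4, -25.3, 0], [-31.4, -25.3, 0], [-31.4, -25.3, 0], [-31.4, -25.3, 0], [-31.4, -25.3, 0], [-31.4, -25.3, 0], [-31.4, -25.3, 0], [-31.4, -25.3, 0], [-31.4, -25.3, 0], [-31.4, -25.3, 0], [0, 0, 0], [0, 0, 0]], claw=[1, 1, 1, 1, 1, 1, 1, 1, 1, 1, 1, 1, 1, 1, 1, 1, 1, 1])

```text
clock: 1.9
position: [0.5106, 0.0653, 0.2985]
orientation: [-0.001, 0.144, 0.99, -0.0]
force: [-1.3, -0.5, -4.7]
width: 0.997
finger_force: 0.0
```

Run:
```python
from h import *
p,d,K,R,t=cap("wrist"); print(K[0,0],-R.T@t,R); np.savez("w1.npz",p=p,d=d,K=K,R=R,t=t); cv2.imwrite("pics/w1.png",p[...,::-1])
p,d,K,R,t=cap("top"); np.savez("top1.npz",p=p,d=d,K=K,R=R,t=t)
```

```text
290.716737921152 [0.43363205 0.08775408 0.4654754 ] [[ 2.84947604e-01  9.58543042e-01 -3.14474234e-04]
 [ 9.18426899e-01 -2.72928267e-01  2.86360248e-01]
 [ 2.74402794e-01 -8.18864880e-02 -9.58121970e-01]]
```

View pics/w1.png

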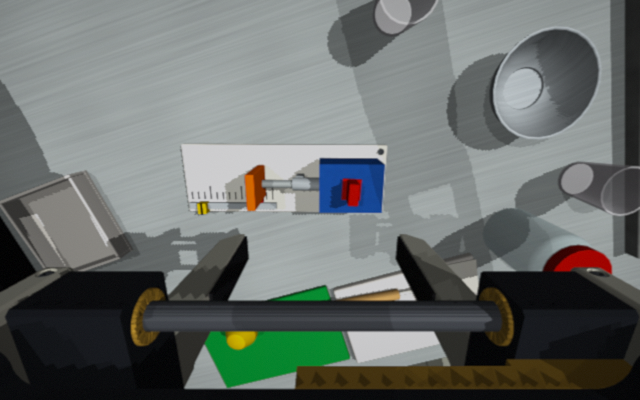

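The wrist view shows the base plate from (181,144) to (387,213), the plug at (351,191), the stop at (256,188), the clip at (202,208) and the dish at about (65,220).

```bash
cat > meas.py <<'E'
from h import *
def fit(f, verbose=1):
    p,d,K,R,t=[f[k] for k in"pdKRt"]; W=world(d,K,R,t)
    hsv=cv2.cvtColor(p,cv2.COLOR_RGB2HSV).astype(int);H,S,V=[hsv[...,i] for i in range(3)]
    m0=np.zeros(H.shape,bool); m0[:245,:]=1
    near=(np.hypot(W[...,0]-.513,W[...,1])<.22)&m0
    red=((H<5)|(H>174))&(S>150)&near
    for nm,m in (("redtop",red&(W[...,2]>.113)),("redall",red&(W[...,2]>.07)),("blue top",(H>100)&(H<130)&(S>120)&near&(abs(W[...,2]-.07)<.005)),
      ("orange top",(H>=6)&(H<18)&(S>150)&near&(W[...,2]>.09)),("yellow top",(H>=20)&(H<35)&(S>130)&near&(W[...,2]>.021)),("yellow",(H>=20)&(H<35)&(S>130)&near),("pointer",red&(W[...,2]<.04))):
        if m.sum()<3: print(nm,m.sum());continue
        v,u=np.nonzero(m);w=W[m];r=cv2.minAreaRect((w[:,:2]*1000).astype(np.float32))
        print(nm,m.sum(),"uv",u.mean().round(1),v.mean().round(1),u.min(),u.max(),v.min(),v.max(),"mean",w.mean(0).round(4),"rect",np.round(r[0],1),np.round(r[1],1),round(r[2],1))
    return W,H,S,V
E
python3 - <<'E'
from meas import *
f=np.load("w1.npz"); W,H,S,V=fit(f)
m=(W[...,2]>.028)&(W[...,2]<.043)&(W[...,1]<-.2)&(abs(W[...,0]-.5)<.12)&(S<60); m[260:]=0;w=W[m];print("dish rim",len(w),cv2.minAreaRect((w[:,:2]*1000).astype(np.float32)))
f=np.load("top1.npz");p,d,K,R,t=[f[k] for k in"pdKRt"];W=world(d,K,R,t)
m=(W[...,2]>.028)&(W[...,2]<.043)&(abs(W[...,1]+.37)<.12)&(abs(W[...,0]-.5)<.1);w=W[m]
mm=cv2.connectedComponentsWithStats(m.astype(np.uint8)); k=1+np.argmax(mm[2][1:,4]); w=W[mm[1]==k]
print("dish top",mm[2][k],cv2.minAreaRect((w[:,:2]*1000).astype(np.float32)))
E
```

```text
redtop 2
redall 409 uv 351.2 191.1 342 360 179 205 mean [0.5379 0.0969 0.0959] rect [496.5  99.8] [ 29.7 124.6] 87.4
blue top 2581 uv 350.7 187.2 319 383 164 212 mean [0.5398 0.0983 0.0707] rect [541.7  97.8] [88.9 70.2] 73.4
orange top 332 uv 250.1 191.8 245 256 174 210 mean [ 0.5012 -0.0308  0.0963] rect [467.5  13.8] [ 35.2 158.9] 37.1
yellow top 107 uv 201.8 207.8 197 207 202 213 mean [ 0.5167 -0.136   0.0263] rect [ 516.5 -137.3] [13.9 17.7] 73.5
yellow 124 uv 202.3 207.6 197 208 202 213 mean [ 0.5167 -0.1355  0.0253] rect [ 516.5 -137.1] [14.3 17.5] 72.1
pointer 1
dish rim 1403 ((486.9546813964844, -390.3817138671875), (149.3321990966797, 185.5333251953125), 2.954373359680176)
dish top [438 198  51  53 407] ((486.0414123535156, -365.8297119140625), (150.59085083007812, 134.55201721191406), 2.6812026500701904)
```

Run:
```python
from meas import *
f=np.load("w1.npz");p,d,K,R,t=[f[k] for k in"pdKRt"]; W=world(d,K,R,t)
hsv=cv2.cvtColor(p,cv2.COLOR_RGB2HSV).astype(int);H,S,V=[hsv[...,i] for i in range(3)]
red=((H<5)|(H>174))&(S>150)&(abs(W[...,0]-.54)<.05)&(abs(W[...,1]-.097)<.05)
for lo,hi in((.099,.112),(.101,.108)):
    m=red&(W[...,2]>lo)&(W[...,2]<hi); v,u=np.nonzero(m)
    w=ray(np.c_[u,v],.104,K,R,t)[:,:2]*1000
    C=np.cov(w.T);e,E=np.linalg.eigh(C); print(m.sum(),w.mean(0),cv2.minAreaRect(w.astype(np.float32)),"pca long deg",np.degrees(np.arctan2(E[1,1],E[0,1])),np.sqrt(12*e))
m=red; print(V[red].min(),np.percentile(V[red],[10,50,90]))
cv2.imwrite("pics/w1c.png",cv2.resize(p[140:220,330:400,::-1],None,fx=7,fy=7,interpolation=cv2.INTER_NEAREST))
s=ctrl.read_state();q=s["orientation"];from scipy.spatial.transform import Rotation as Ro
Rt=Ro.from_quat([*q[1:],q[0]]).as_matrix();print(s["position"],Rt.round(4)); print(np.degrees(np.arctan2(Rt[1,1],Rt[0,1])))
```

```text
242 [539.9600116   97.69334219] ((540.229248046875, 97.53853607177734), (14.305804252624512, 29.6513671875), 70.48240661621094) pca long deg 163.14110406186745 [13.89678771 29.49927433]
230 [540.46745964  97.75107465] ((540.784912109375, 97.4507064819336), (14.100144386291504, 28.54529571533203), 70.48240661621094) pca long deg 162.0822342922686 [13.63008032 28.67654704]
1 [ 72. 141. 173.]
[0.51033058 0.06656267 0.29913271] [[-9.592e-01  2.827e-01 -1.200e-03]
 [ 2.827e-01  9.592e-01  3.000e-04]
 [ 1.300e-03 -0.000e+00 -1.000e+00]]
73.57733468781919
```

View pics/w1c.png

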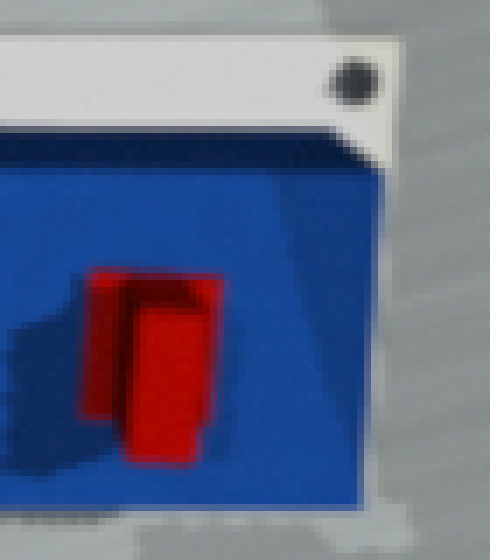

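The crop shows the grip's top face at about (165,385), turned 3–5° clockwise from the housing edges. That agrees with the measured rectangle at 70.5°.

>>> step_arm(angular=[[0, 0, 0], [0, 0, 0], [0, 0, 3], [0, 0, 0], [0, 0, 0], [0, 0, 0], [0, 0, 0], [0, 0, 0]], travel=[[-10.4, 19.2, 0], [-10.3, 19.3, 0], [0, 0, 0], [0, 0, 40], [0, 0, 40], [0, 0, 40], [0, 0, 40], [0, 0, 0]], claw=[1, 1, 1, 0.6, 0.6, 0.6, 0.6, 0.6], grip_force=35)

```text
clock: 2.8
position: [0.5365, 0.098, 0.1332]
orientation: [-0.005, 0.168, 0.986, -0.001]
force: [-1.5, 0.3, -5.5]
width: 0.629
finger_force: 0.0
```

>>> step_arm(angular=[[0, 0, 0]], travel=[[0, 0, 0]], claw=[0.6])

```text
clock: 2.9
position: [0.5409, 0.098, 0.1401]
orientation: [-0.001, 0.168, 0.986, -0.0]
force: [-0.5, -0.3, -3.9]
width: 0.608
finger_force: 0.0
```

>>> step_arm(angular=[[0, 0, 0], [0, 0, 0], [0, 0, 0], [0, 0, 0], [0, 0, 0], [0, 0, 0], [0, 0, 0], [0, 0, 0], [0, 0, 0], [0, 0, 0], [0, 0, 0], [0, 0, 0]], travel=[[0, 0, 20], [0, 0, 20], [0, 0, 14], [0, 0, 7], [0, 0, 0], [0, 0, 0], [0, 0, 0], [0, 0, 0], [0, 0, 0], [0, 0, 0], [0, 0, 0], [0, 0, 0]], claw=[0.6, 0.6, 0.6, 0.6, 0.6, 0.6, 0, 0, 0, 0, 0, 0], grip_force=35)

```text
clock: 4.1
position: [0.5417, 0.097, 0.0786]
orientation: [-0.0, 0.169, 0.986, 0.0]
force: [-0.5, 0.2, -4.1]
width: 0.148
finger_force: 35.0
```

Gripped with an opening of about 14 mm. Now I'll pull straight up, slowly at first.

>>> step_arm(angular=[[0, 0, 0], [0, 0, 0], [0, 0, 0], [0, 0, 0], [0, 0, 0], [0, 0, 0], [0, 0, 0], [0, 0, 0], [0, 0, 0], [0, 0, 0], [0, 0, 0], [0, 0, 0]], travel=[[0, 0, -4], [0, 0, -4], [0, 0, -4], [0, 0, -4], [0, 0, -6], [0, 0, -8], [0, 0, -10], [0, 0, -10], [0, 0, -20], [0, 0, -25], [0, 0, -25], [0, 0, 0]], claw=[0, 0, 0, 0, 0, 0, 0, 0, 0, 0, 0, 0])

```text
clock: 5.3
position: [0.5443, 0.0972, 0.2037]
orientation: [0.004, 0.169, 0.986, 0.001]
force: [0.2, 0.0, -4.6]
width: 0.148
finger_force: 35.0
```

Run:
```python
from h import *
p,d,K,R,t=cap("scene"); cv2.imwrite("pics/s2.png",cv2.resize(p[100:260,200:440,::-1],None,fx=3,fy=3))
s=ctrl.read_state(); print(s["clock"],s["position"],s["width"],s["force"])
from scipy.spatial.transform import Rotation as Ro
q=s["orientation"];Rt=Ro.from_quat([*q[1:],q[0]]).as_matrix();print(Rt.round(3)); print(Rt.T@(np.array([.486,-.366,s["position"][2]])-s["position"]))
```

```text
5.35 [0.54325222 0.09711596 0.20113695] 0.14968859537182272 [ 0.25378973 -0.30782598 -6.62216653]
[[-0.943  0.333  0.005]
 [ 0.333  0.943  0.   ]
 [-0.004  0.002 -1.   ]]
[-0.10018503 -0.45575975 -0.0004722 ]
```

View pics/s2.png

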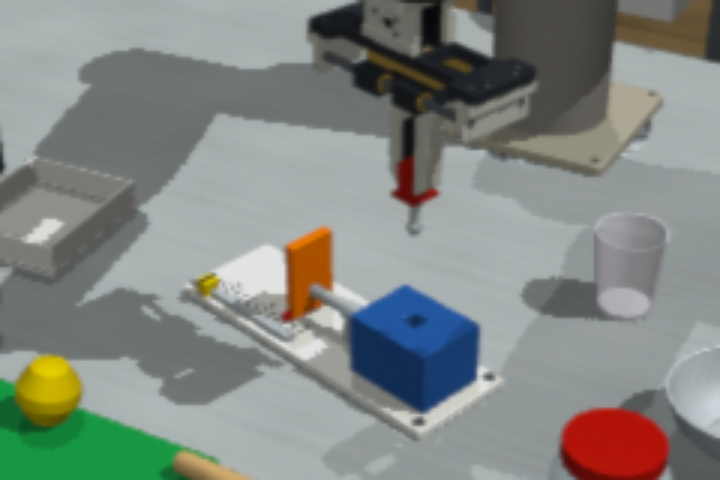

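The plug is out: it hangs straight in the gripper at about (413,190), and the socket is empty. The clip is still in place. Next I'll carry it over the dish.

>>> step_arm(angular=[[0, 0, 0], [0, 0, 0], [0, 0, 0], [0, 0, 0], [0, 0, 0], [0, 0, 0], [0, 0, 0], [0, 0, 0], [0, 0, 0], [0, 0, 0], [0, 0, 0], [0, 0, 0], [0, 8, 0], [0, 8, 0], [0, 8, 0], [0, 8, 0], [0, 8, 0], [0, 0, 0], [0, 0, 0]], travel=[[-8.75, -38, 0], [-8.75, -38, 0], [-8.75, -38, 0], [-8.75, -38, 0], [-8.75, -38, 0], [-8.75, -38, 0], [-8.75, -38, 0], [-8.75, -38, 0], [-8.75, -38, 0], [-8.75, -38, 0], [-8.75, -38, 0], [-8.75, -38, 0], [0, 0, 0], [0, 0, 0], [0, 0, 0], [0, 0, 0], [0, 0, 0], [0, 0, 0], [0, 0, 0]], claw=[0, 0, 0, 0, 0, 0, 0, 0, 0, 0, 0, 0, 0, 0, 0, 0, 0, 0, 0])

```text
clock: 7.25
position: [0.4881, -0.3673, 0.1925]
orientation: [-0.34, 0.158, 0.925, 0.059]
force: [-0.7, -0.2, -3.3]
width: 0.147
finger_force: 35.0
```

Run:
```python
from h import *
from scipy.spatial.transform import Rotation as Ro
s=ctrl.read_state(); q=s["orientation"];Rt=Ro.from_quat([*q[1:],q[0]]).as_matrix();print(s["position"],s["width"],Rt.round(3)); print(Rt.T@(np.array([.491,-.366,.048])-s["position"])); print(s["joint_positions"])
```

```text
[ 0.48813    -0.36727496  0.19249713] 0.14657440338681574 [[-0.719  0.332 -0.61 ]
 [ 0.252  0.943  0.217]
 [ 0.647  0.002 -0.762]]
[-0.09527559  0.00179617  0.10866747]
[-0.61925805  0.91445931  0.65908852 -0.22813353  2.24007608 -1.93156624]
```

>>> step_arm(angular=[[0, 0, 0], [0, 0, 0], [0, 0, 0], [0, 0, 0], [0, 0, 0], [0, 0, 0], [0, 0, 0], [0, 0, 0], [0, 0, 0]], travel=[[-18, 0, 21], [-18, 0, 21], [-18, 0, 21], [-15, 0, 17], [-10, 0, 11], [-8, 0, 9], [-6, 1.5, 6], [0, 0, 0], [0, 0, 0]], claw=[0, 0, 0, 0, 0, 0, 0, 0, 0])

```text
clock: 8.15
position: [0.4927, -0.3677, 0.0581]
orientation: [-0.337, 0.159, 0.926, 0.058]
force: [0.2, -0.1, -5.4]
width: 0.148
finger_force: 35.0
```

>>> step_arm(angular=[[0, 0, 0], [0, 0, 0], [0, 0, 0], [0, 0, 0], [0, 0, 0], [0, 0, 0], [0, 0, 0], [0, 0, 0], [0, 0, 0]], travel=[[-2.6, 0, 3], [-2.6, 0, 3], [0, 0, 0], [0, 0, 0], [0, 0, 0], [0, 0, 0], [0, 0, 0], [0, 0, 0], [0, 0, 0]], claw=[0, 0, 0, 0, 0.45, 0.45, 0.45, 0.45, 0.45])

```text
clock: 9.05
position: [0.4925, -0.3677, 0.0498]
orientation: [-0.337, 0.159, 0.926, 0.058]
force: [-0.3, 0.6, -4.6]
width: 0.445
finger_force: 0.0
```

>>> step_arm(angular=[[0, 0, 0], [0, 0, 0], [0, 0, 0], [0, 0, 0], [0, 0, 0], [0, 0, 0], [0, 0, 0], [0, -8, 0], [0, -8, 0], [0, -8, 0], [0, -8, 0], [0, -8, 0], [0, 0, 0], [0, 0, 0]], travel=[[0, 0, -15], [0, 0, -30], [0, 0, -30], [0, 0, -40], [0, 0, -40], [0, 0, -40], [0, 0, -20], [0, 0, 0], [0, 0, 0], [0, 0, 0], [0, 0, 0], [0, 0, 0], [0, 0, 0], [0, 0, 0]], claw=[0.45, 0.45, 0.45, 0.45, 0.45, 0.45, 0.45, 0.45, 0.45, 0.45, 0.45, 0.45, 0.45, 0.45])

```text
clock: 10.45
position: [0.5714, -0.3927, 0.1975]
orientation: [-0.086, 0.16, 0.983, 0.007]
force: [-0.4, -0.6, -5.0]
width: 0.451
finger_force: 0.0
```

Run:
```python
from h import *
from scipy.spatial.transform import Rotation as Ro
s=ctrl.read_state(); q=s["orientation"];Rt=Ro.from_quat([*q[1:],q[0]]).as_matrix();print(s["clock"],s["position"],s["width"],Rt.round(3))
p,d,K,R,t=cap("scene"); cv2.imwrite("pics/s3.png",cv2.resize(p[110:260,150:390,::-1],None,fx=3,fy=3))
```

```text
10.45 [ 0.57141302 -0.39268593  0.19747381] 0.45135824074286535 [[-0.934  0.317 -0.167]
 [ 0.314  0.948  0.041]
 [ 0.171 -0.014 -0.985]]
```

View pics/s3.png

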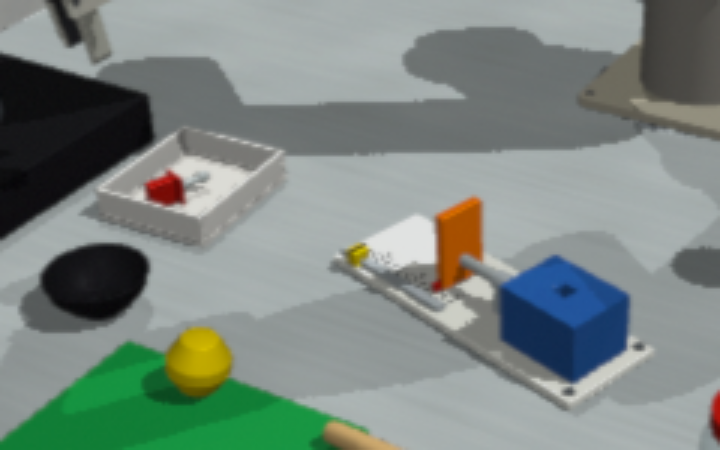

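The plug lies in the dish at (165,187) in the crop, and the dish, clip and stop are undisturbed. I'll level the tool and turn it half round, which puts the wrist camera on the scale's side of the gauge.

>>> step_arm(angular=[[0, -5, 0], [0, -4.8, 0], [0, 0, 8], [0, 0, 8], [0, 0, 8], [0, 0, 8], [0, 0, 8], [0, 0, 8], [0, 0, 8], [0, 0, 8], [0, 0, 8], [0, 0, 8], [0, 0, 8], [0, 0, 8], [0, 0, 8], [0, 0, 8], [0, 0, 8], [0, 0, 8], [0, 0, 0]], travel=[[0, 0, -5], [0, 0, -5], [0, 0, 0], [0, 0, 0], [0, 0, 0], [0, 0, 0], [0, 0, 0], [0, 0, 0], [0, 0, 0], [0, 0, 0], [0, 0, 0], [0, 0, 0], [0, 0, 0], [0, 0, 0], [0, 0, 0], [0, 0, 0], [0, 0, 0], [0, 0, 0], [0, 0, 0]], claw=[0.6, 0.6, 0.6, 0.6, 0.6, 0.6, 0.6, 0.6, 0.6, 0.6, 0.6, 0.6, 0.6, 0.6, 0.6, 0.6, 0.6, 0.6, 0.6])

```text
clock: 12.4
position: [0.5755, -0.3943, 0.2052]
orientation: [0.005, 0.958, 0.288, -0.004]
force: [0.6, -0.7, -4.5]
width: 0.598
finger_force: 0.0
```

>>> step_arm(angular=[[0, 0, 8], [0, 0, 8], [0, 0, 8], [0, 0, 8], [0, 0, 8], [0, 0, 8], [0, 0, 8], [0, 0, 8], [0, 0, 0]], travel=[[0, 0, 0], [0, 0, 0], [0, 0, 0], [0, 0, 0], [0, 0, 0], [0, 0, 0], [0, 0, 0], [0, 0, 0], [0, 0, 0]], claw=[0.6, 0.6, 0.6, 0.6, 0.6, 0.6, 0.6, 0.6, 0.6])

```text
clock: 13.3
position: [0.5746, -0.3936, 0.2049]
orientation: [0.007, 0.965, -0.261, -0.001]
force: [-0.1, 0.1, -4.7]
width: 0.598
finger_force: 0.0
```

```bash
cat > st.py <<'E'
from h import *
from scipy.spatial.transform import Rotation as Ro
def st(target=None):
    s=ctrl.read_state(); q=s["orientation"];Rt=Ro.from_quat([*q[1:],q[0]]).as_matrix()
    print(s["clock"],s["position"].round(4),s["width"],s["force"].round(1),"yaw y",np.degrees(np.arctan2(Rt[1,1],Rt[0,1])).round(2),"z",Rt[:,2].round(4),s["joint_positions"].round(2))
    if target is not None: print("travel mm",(1000*Rt.T@(np.array(target)-s["position"])).round(1))
    return s,Rt
E
python3 -c "
from st import *
st([.49,-.06,.2])"
```

```text
13.3 [ 0.5746 -0.3936  0.2049] 0.5984465513096021 [-0.1  0.1 -4.7] yaw y -120.32 z [-0.0056 -0.0122 -0.9999] [-0.67  0.4   1.2  -0.01  1.54  1.43]
travel mm [-241.4 -245.4    1.3]
```

>>> step_arm(angular=[[0, 0, 0], [0, 0, 0], [0, 0, 0], [0, 0, 0], [0, 0, 0], [0, 0, 0], [0, 0, 0], [0, 0, 0], [0, 0, 0], [0, 0, 0], [0.76, 0, 0], [0, 0, -7], [0, 0, -6.7], [0, 0, 0], [0, 0, 0], [0, 0, 0]], travel=[[-24.1, -24.5, 0], [-24.1, -24.5, 0], [-24.1, -24.5, 0], [-24.1, -24.5, 0], [-24.1, -24.5, 0], [-24.1, -24.5, 0], [-24.1, -24.5, 0], [-24.1, -24.5, 0], [-24.1, -24.5, 0], [-24.1, -24.5, 0], [0, 0, 0], [0, 0, 0], [0, 0, 0], [0, 0, 0], [0, 0, 0], [0, 0, 0]], claw=[0.6, 0.6, 0.6, 0.6, 0.6, 0.6, 0.6, 0.6, 0.6, 0.6, 0.6, 0.6, 0.6, 0.6, 0.6, 0.6])

```text
clock: 14.9
position: [0.4897, -0.0598, 0.2011]
orientation: [0.0, 0.989, -0.146, 0.001]
force: [-0.3, -0.2, -4.5]
width: 0.601
finger_force: 0.0
```

Run:
```python
from st import *
from meas import fit
st()
p,d,K,R,t=cap("wrist"); np.savez("w2.npz",p=p,d=d,K=K,R=R,t=t); cv2.imwrite("pics/w2.png",p[...,::-1]); print(-R.T@t)
fit(np.load("w2.npz"))
```

```text
14.9 [ 0.4897 -0.0598  0.2011] 0.6009529394750813 [-0.3 -0.2 -4.5] yaw y -106.8 z [ 1.e-03 -3.e-04 -1.e+00] [-0.23 -0.15  1.8  -0.    1.49  1.64]
[ 0.56700225 -0.08366076  0.36802598]
redtop 5 uv 584.2 85.0 566 604 65 92 mean [ 0.567  -0.0837  0.368 ] rect [567.  -83.7] [0. 0.] 0.0
redall 5 uv 584.2 85.0 566 604 65 92 mean [ 0.567  -0.0837  0.368 ] rect [567.  -83.7] [0. 0.] 0.0
blue top 5464 uv 164.9 186.6 116 211 155 219 mean [0.5431 0.0962 0.0706] rect [542.   97.6] [90.5 70.2] 73.0
orange top 581 uv 291.0 193.2 284 297 169 218 mean [ 0.5039 -0.0334  0.096 ] rect [527.2 -47.3] [ 21.  105.7] 58.8
yellow top 192 uv 377.9 141.0 372 384 134 149 mean [ 0.5183 -0.1367  0.0265] rect [ 517.8 -136.9] [14.1 17.2] 75.0
yellow 196 uv 377.9 140.9 372 384 133 149 mean [ 0.5185 -0.1367  0.0264] rect [ 518.2 -136.8] [14.1 17.8] 76.4
pointer 24 uv 295.8 154.6 294 297 151 158 mean [ 0.5309 -0.041   0.0266] rect [531.1 -40.7] [3.6 8.1] 71.6
```

View pics/w2.png

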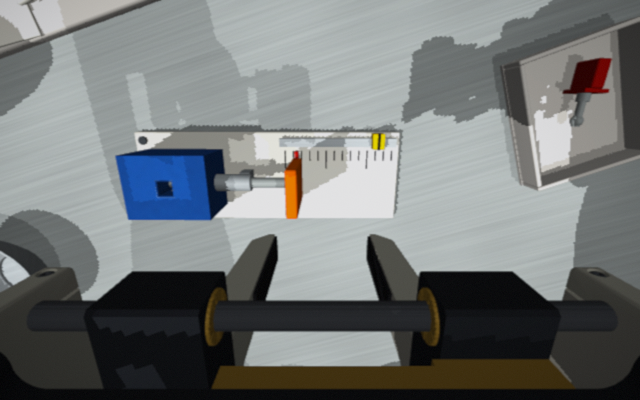

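The wrist view shows the pointer at (296,155), the clip at (378,141) with its black line across the middle, the stop at (291,193), and the plug in the dish. Now the distances along the gauge axis.

```bash
cat > ptr.py <<'E'
from h import *
def ptr(f,box=None):
    p,d,K,R,t=[f[k] for k in"pdKRt"]; W=world(d,K,R,t)
    hsv=cv2.cvtColor(p,cv2.COLOR_RGB2HSV).astype(int);H,S,V=[hsv[...,i] for i in range(3)]
    near=(np.hypot(W[...,0]-.513,W[...,1])<.22)&(W[...,2]<.045); near[245:]=0
    a=np.radians(-106.6);ex=np.array([np.cos(a),np.sin(a)]);ey=np.array([-ex[1],ex[0]]); o=np.array([.5417,.0978])
    G=lambda w:np.c_[(w[:,:2]-o)@ex,(w[:,:2]-o)@ey]*1000
    r=near&((H<5)|(H>174))&(S>130); y=near&(H>=20)&(H<35)&(S>100)
    out={}
    for n,m,z in(("ptr",r,.021),("clip",y,.026)):
        v,u=np.nonzero(m)
        if len(u)<3: print(n,len(u));continue
        g=G(ray(np.c_[u,v],z,K,R,t)); out[n]=g
        print(n,len(u),"uv",u.mean().round(2),v.mean().round(2),"gx mean/min/max",g[:,0].mean().round(2),g[:,0].min().round(1),g[:,0].max().round(1),"mid",((g[:,0].min()+g[:,0].max())/2).round(2),"gy",g[:,1].min().round(1),g[:,1].max().round(1))
    return W,H,S,V,G,K,R,t,p
E
python3 - <<'E'
from ptr import *
W,H,S,V,G,K,R,t,p=ptr(np.load("w2.npz"))
# black line of clip & orange top face
m=(H>=6)&(H<18)&(S>150)&(np.hypot(W[...,0]-.513,W[...,1])<.22)&(abs(W[...,2]-.095)<.004);m[245:]=0
v,u=np.nonzero(m);g=G(ray(np.c_[u,v],.095,K,R,t));print("orange top",len(u),np.percentile(g,[1,50,99],axis=0).round(1), cv2.minAreaRect((g).astype(np.float32)))
print(V[136:148,370:386])
# base plate edge yaw via blue rect
mb=(H>100)&(H<130)&(S>120)&(abs(W[...,2]-.07)<.004);v,u=np.nonzero(mb);w=ray(np.c_[u,v],.07,K,R,t)[:,:2]*1000;print(cv2.minAreaRect(w.astype(np.float32)))
E
```

```text
ptr 27 uv 295.78 154.33 gx mean/min/max 135.54 133.4 137.1 mid 135.27 gy 24.5 32.8
clip 213 uv 378.08 140.92 gx mean/min/max 231.69 224.3 239.5 mid 231.89 gy 35.4 53.7
orange top 576 [[130.8 -24.4]
 [136.3   1.4]
 [141.9  25.1]] ((136.2017822265625, 0.32437896728515625), (11.798188209533691, 49.59195327758789), 0.4332728087902069)
[[178 135 136 196 222 228 229 215 141  56 101 195 225 229 219 181]
 [142 121 135 194 222 228 228 212 139  54 100 194 224 228 218 171]
 [143 125 137 196 224 227 224 195 119  50 106 196 225 228 219 171]
 [167 142 143 197 223 227 223 188 108  53 120 200 225 228 217 176]
 [175 146 141 196 223 228 222 185 105  56 125 201 225 227 215 177]
 [172 145 141 198 224 228 223 188 108  59 131 202 225 226 212 171]
 [172 144 141 197 224 228 222 183 102  68 148 209 226 224 202 163]
 [174 145 141 198 225 229 221 172  87  68 155 212 227 222 195 157]
 [172 141 141 198 224 228 221 168  81  68 155 212 226 224 193 155]
 [181 145 140 199 224 229 220 168  83  67 155 212 226 221 189 152]
 [197 155 146 200 225 228 220 166  79  72 164 214 227 221 194 165]
 [203 160 151 202 225 228 219 156  67  82 184 222 228 221 198 192]]
((541.93212890625, 96.88378143310547), (91.88337707519531, 69.69380187988281), 73.20858001708984)
```

>>> step_arm(angular=[[0, 0, 0], [0, 0, 0], [0, 0, 0], [0, 0, 0], [0, 0, 0], [0, 0, 0], [0, 0, 0], [0, 0, 0]], travel=[[2.3, -15, 0], [2.4, -15, 0], [0, 0, 30], [0, 0, 30], [0, 0, 20], [0, 0, 0], [0, 0, 0], [0, 0, 0]], claw=[0.6, 0.6, 0.6, 0.6, 0.6, 0.6, 0.6, 0.6], grip_force=40)

```text
clock: 15.75
position: [0.5038, -0.0318, 0.1227]
orientation: [0.0, 0.989, -0.145, 0.002]
force: [-0.6, -1.0, -5.0]
width: 0.602
finger_force: 0.0
```

>>> step_arm(angular=[[0, 0, 0], [0, 0, 0], [0, 0, 0], [0, 0, 0], [0, 0, 0], [0, 0, 0], [0, 0, 0], [0, 0, 0], [0, 0, 0], [0, 0, 0], [0, 0, 0], [0, 0, 0], [0, 0, 0], [0, 0, 0]], travel=[[-1, 0, 20], [0, 0, 20], [0, 0, 16], [0, 0, 8], [0, 0, 0], [0, 0, 0], [0, 0, 0], [0, 0, 0], [0, 0, 0], [0, 0, 0], [0, 0, 0], [0, 0, 0], [0, 0, 0], [0, 0, 0]], claw=[0.6, 0.6, 0.6, 0.6, 0.6, 0.6, 0, 0, 0, 0, 0, 0, 0, 0], grip_force=40)

```text
clock: 17.15
position: [0.5017, -0.0318, 0.0569]
orientation: [0.0, 0.989, -0.146, 0.001]
force: [-0.9, -0.6, -3.8]
width: 0.13
finger_force: 40.0
```

Run:
```python
from st import *
from ptr import ptr
st()
p,d,K,R,t=cap("wrist"); np.savez("w3.npz",p=p,d=d,K=K,R=R,t=t); cv2.imwrite("pics/w3.png",p[...,::-1])
ptr(np.load("w3.npz"))
```

```text
17.15 [ 0.5017 -0.0318  0.0569] 0.13029730564813125 [-0.9 -0.6 -3.8] yaw y -106.74 z [ 1.e-03 -2.e-04 -1.e+00] [-0.17  0.01  1.92 -0.    1.21  1.7 ]
ptr 67 uv 322.03 186.78 gx mean/min/max 136.3 134.8 137.7 mid 136.27 gy 23.9 33.6
clip 646 uv 458.61 164.11 gx mean/min/max 229.86 219.9 239.3 mid 229.57 gy 35.9 54.6
```

>>> step_arm(angular=[[0, 0, 0], [0, 0, 0], [0, 0, 0], [0, 0, 0], [0, 0, 0], [0, 0, 0], [0, 0, 0], [0, 0, 0], [0, 0, 0], [0, 0, 0], [0, 0, 0], [0, 0, 0], [0, 0, 0], [0, 0, 0], [0, 0, 0]], travel=[[0, 4, 0], [0, 8, 0], [0, 8, 0], [0, 8, 0], [0, 8, 0], [0, 8, 0], [0, 8, 0], [0, 8, 0], [0, 8, 0], [0, 8, 0], [0, 8, 0], [0, 5, 0], [0, 4, 0], [0, 0, 0], [0, 0, 0]], claw=[0, 0, 0, 0, 0, 0, 0, 0, 0, 0, 0, 0, 0, 0, 0])

```text
clock: 18.7
position: [0.4747, -0.1207, 0.0569]
orientation: [-0.001, 0.989, -0.146, 0.0]
force: [1.0, 8.3, -4.6]
width: 0.126
finger_force: 40.0
```

Run:
```python
from st import *
from ptr import ptr
s,Rt=st(); a=np.radians(-106.6); print("moved along gauge mm",1000*(s["position"][:2]-np.array([.5017,-.0318]))@[np.cos(a),np.sin(a)])
p,d,K,R,t=cap("wrist"); np.savez("w4.npz",p=p,d=d,K=K,R=R,t=t); cv2.imwrite("pics/w4.png",cv2.resize(p[130:230,240:400,::-1],None,fx=5,fy=5,interpolation=cv2.INTER_NEAREST))
*_,G,K,R,t,p=ptr(np.load("w4.npz"))
```

```text
18.7 [ 0.4747 -0.1207  0.0569] 0.12588678882820073 [ 1.   8.3 -4.6] yaw y -106.76 z [ 0.001   0.0011 -1.    ] [-0.35 -0.03  1.96  0.    1.21  1.51]
moved along gauge mm 92.94591848953807
ptr 67 uv 322.03 186.58 gx mean/min/max 229.25 227.8 230.7 mid 229.22 gy 23.5 33.1
clip 502 uv 326.55 164.5 gx mean/min/max 232.39 225.8 239.0 mid 232.38 gy 35.6 54.3
```

View pics/w4.png

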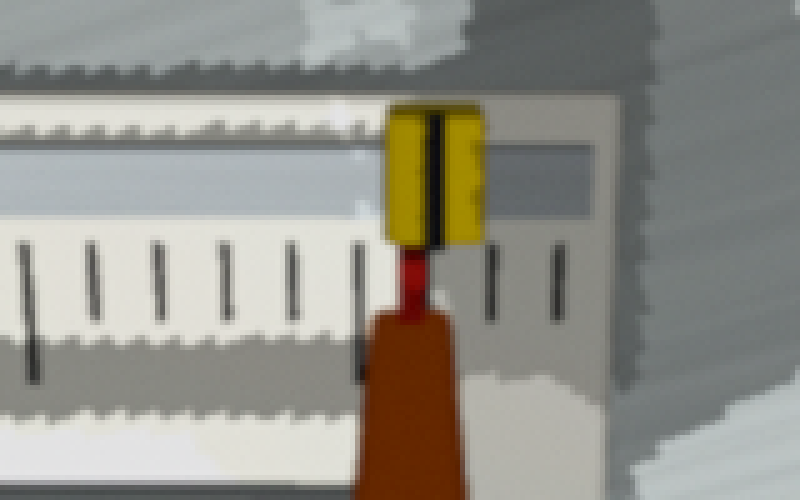

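The crop shows the pointer at x≈413 and the clip's black line at x≈433. About 3 mm remain.

>>> step_arm(angular=[[0, 0, 0], [0, 0, 0], [0, 0, 0], [0, 0, 0], [0, 0, 0]], travel=[[0, 1.5, 0], [0, 1.5, 0], [0, 0, 0], [0, 0, 0], [0, 0, 0]], claw=[0, 0, 0, 0, 0])

```text
clock: 19.25
position: [0.4738, -0.1234, 0.0569]
orientation: [-0.001, 0.989, -0.146, 0.0]
force: [2.1, 7.7, -3.9]
width: 0.122
finger_force: 40.0
```

Run:
```python
from st import *
from ptr import ptr
st()
p,d,K,R,t=cap("wrist"); np.savez("w5.npz",p=p,d=d,K=K,R=R,t=t); cv2.imwrite("pics/w5.png",cv2.resize(p[130:230,240:400,::-1],None,fx=5,fy=5,interpolation=cv2.INTER_NEAREST))
ptr(np.load("w5.npz"))
```

```text
19.25 [ 0.4738 -0.1234  0.0569] 0.12249979566690775 [ 2.1  7.7 -3.9] yaw y -106.75 z [ 0.0011  0.0011 -1.    ] [-0.36 -0.03  1.96  0.    1.21  1.5 ]
ptr 63 uv 321.9 186.71 gx mean/min/max 231.96 230.6 233.5 mid 232.02 gy 23.5 33.1
clip 497 uv 322.63 164.35 gx mean/min/max 232.5 225.8 239.0 mid 232.41 gy 35.6 54.3
```

View pics/w5.png

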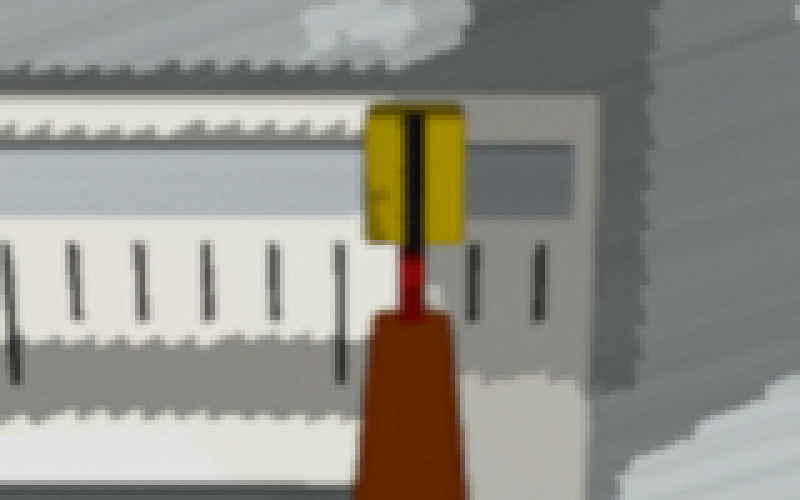

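The pointer at x≈412 now lines up with the clip's black line at x≈414, to about 0.4 mm, and the grip is steady.

```bash
python3 -c "
from rig import ctrl
print(ctrl.hand_in())"
```

```text
the job is handed in; nothing more can be done
None
```

The job is handed in: the plug is in the white dish, and the gripper is still holding the stop with its pointer about 0.4 mm from the clip's centre line, which I took as the target; I touched nothing else and the clip is where it was set.

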